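# Spin check of a rotor disc, braked at its index

### The job

Check the rotor's bearing: flick the wheel with a fingertip so that it spins by itself, untouched, either way round, and is still faster than a turn every five seconds after a good four seconds. Then brake it by pressing a fingertip on its flat top so that it stops with some part of its flag opposite the fixed pointer, and finish while still pressing it there. Use fingertips only: lift and carry nothing, do not shove the stand out of its place, and leave the other things on the bench alone.

Things in the scene. Friction and masses are not known exactly. Their poses are not given: they have to be found in the camera images.
- stand: rotor stand, loose but heavy (2.6 kg): dark steel base plate 300 x 250 mm, 10 mm thick, with a black bearing housing that carries the wheel. Origin: on the wheel's upright axis, at the plate's underside; z up; x points from the axis to the pointer (plate from -130 to +170 mm in x, +-125 mm in y). Only the spacer stands loose on the plate
- wheel (a joint): angle of the wheel about its upright axis, rad: 0 (and every whole turn) when the flag is centred on the pointer, growing anticlockwise seen from above, no end stops, counting on over whole turns. Very free bearing: when spinning it loses about a tenth of its speed each second and 0.1 rad/s each second besides; inertia about 0.0013 kg m2, so light finger pressure stops it almost at once
- axle (a point): centre of the wheel, level with the disc's flat top, 65 mm above the table. The wheel is a plain aluminium disc 190 mm in diameter and 5 mm thick, with a steel hub cap in the middle (28 mm in diameter, 7 mm tall), three upright pins round it, and outside the pins a bare flat top from 50 to 95 mm radius: the place to press and brake
- pin (a point): top of one of the wheel's three brass pins, the one straight opposite the flag (180 degrees). The pins are upright, 10 mm in diameter and 20 mm tall (tops 85 mm above the table), on a circle of 45 mm radius, at 60, 180 and 300 degrees from the flag; any of them can be pushed sideways to spin the wheel
- flag (a point): middle of the outer end of the wheel's flag, a flat aluminium tab 40 mm wide and as thick as the disc that sticks out 23 mm past the disc's edge; this point is 118 mm from the axis and 62.5 mm above the table
- pointer (a point): the place where flag is when the flag is centred on the pointer: fixed to the stand, 118 mm from the axis along the stand's x, 62.5 mm above the table. The pointer is an aluminium blade 7 mm wide whose tip is 4 mm farther out, on an aluminium post 14 x 18 mm standing on the plate 152 mm from the axis, top 74 mm above the table
- spacer: bystander: loose brass cylinder 18 mm in diameter, 28 mm tall, upright on a corner of the stand's plate, clear of the wheel; origin at its underside
- screwdriver: bystander: screwdriver 180 mm long lying beside the stand
- flux: bystander: small white bottle, 40 mm in diameter, 85 mm tall, origin at its underside
- mouse: bystander: black computer mouse, 108 x 60 mm, 34 mm tall, origin at its underside
- tape: bystander: roll of tape, 72 mm in diameter, 19 mm tall, lying flat, origin at its underside
- kit: bystander: small electronics module, two plates 85 x 105 mm on four brass posts, 52 mm tall, origin at its underside
- cup: bystander: white cup 72 mm in diameter, 85 mm tall, origin at its underside

How it is judged:
By the outcome, as a careful person would: the job done as asked, in the order asked, and still so for the second after the job is handed in, while the arm keeps its last pose, push and grip.
It also fails if it takes over 59 s, if anything falls off the work surface, if the arm or the gripper's body presses on something with over 40 N, if the wrist force passes 120 N, or if a joint passes its speed limit or range.

### The arm

A 6-joint arm with a two-finger parallel gripper is mounted at the origin on the work surface. World frame = base frame: x ahead of the robot, y to its left, z up, the work surface at z = 0. Lengths are in m, angles in degrees, forces in N, time in s.
With the tool pointing down it reaches from about 0.25 to 0.725 m from the base axis. Payload 9.7 kg.
Tool frame: the origin (TCP) lies on the centre line of the jaws, within the pads' length; the fingertips stand bot.nose_length ahead of it and the grasp point (between the pads) lies 11 mm behind it (bot.nose_length is the distance from the TCP to the fingertips, in m); z points along the fingers, y is the line along which they close (so a half turn about z gives the same grasp; the last joint's range is limited). The gripper opens to 85 mm and grips with 20 to 120 N. Pads are 22 mm wide; open, the fingers measure 114 mm over their backs; the gripper's body (76 mm by 85 mm) begins 54 mm behind the grasp point. The pads swing forward as they close: fully open they stand 13 mm farther back than shut.
Start: joints at [-72.651, 4.979, 10.078, 95.1, 0, 90], TCP at [0.164, -0.525, 0.239] pointing down, gripper open.
Joint ranges: [-179.16, 179.16], [-48.56, 103.87], [-65.8, 70.77], [-126.05, 130.52], [-82.76, 87.17], [-180, 180]. Speed limits (degrees/s): [127.2, 127.2, 147.25, 180, 180, 180].

### API

Orientations are given as [roll, pitch, yaw] about the fixed x, y, z axes, in that order (R = Rz(yaw) Ry(pitch) Rx(roll)).
In Python, from workcell import bot gives the robot as it stands. The module is installed in compiled form; this text tells all that it offers.
- The arm moves only by the shell command python3 -m inch 'ROWS' [OPENING] [FORCE]. ROWS is JSON, a list of rows, each a list of 4 numbers: the shift along the world's x, y, z in cm, then the turn about the world's z in degrees. A call has exactly 8 rows; each row is the pose to reach, as a shift and turn from the pose commanded when the call began; what a row does not reach only later rows make up. A row lasts 1/8 s, in which the tool goes at most 62.5 mm and 10.7 degrees, less where a joint would pass 70% of its speed; a pose out of reach is approached as far as the arm can. A call with a gripper value outside its range is refused whole. OPENING is the finger opening in cm, from 0 to 8.54, set as the call begins (- or left out, the last holds). The fingers move at their own pace and stop on an object; FORCE is the grip in N (left out, the last holds). Time passes only in rows, so rows that repeat a pose let the fingers close, or fill a call up. It gives the time, the measured TCP pose, the force, the opening and the grip force at its end, in the units of the state.
- bot.get_obs(): the state, without advancing time (a new reading comes with each control period).
- bot.camera(name): name is "scene" or "top"; returns a dict with "img" (384x512x3 uint8, red, green, blue), "fovy" (degrees; the focal length in pixels is half the picture's height over the tangent of half this angle, whatever the lens; pixels are square), "cx", "cy" (the principal point, pixels), "dist" ([k1, k2, p1, p2, k3] as OpenCV has them; the pictures are not rectified), "R" (3x3) and "t" (3): a world point X has camera coordinates R X + t. Camera axes: x right, y down, z forward; pixel columns grow to the right and rows downward; lengths in m; the calibration is good to about 2 mm. A picture is of the moment at which its call begins. There is no depth.
- bot.job_done(): hands the job in; it is judged then, once.
Trained networks look in a picture, given as the dict that the camera call returned (one of the last four; its "shot" number tells which), for a name from the list of things; names that differ only in an ending like _2 or _b are one class to them, and where a whole thing is asked for, a point or a joint stands for the part that bears it (a point fixed in the world has none). Each returns a list of dicts, best first, with "score" (0 to 1); they miss things now and then, are a little off and sometimes report something else, mostly with a low value. They report only what shows in the picture. A call takes as long as a camera call.
- bot.find_in(thing, picture): "point" ([column, row] in pixels, amid what is visible of it).
- bot.landmark_of(thing, picture): "point" ([column, row] in pixels: a listed point, or the origin of a listed thing).
The state is a dict: "time": time; "q": joint angles; "qd": joint speeds; "joint_efforts": joint torques, N m; "ee_pos": TCP position; "tcp_rot": TCP orientation; "wrist_force": force on the tool from outside, world axes, zero at the start; "torque": the same for the moment, N m; "opening": finger opening in m; "grasp_force": force on a finger pad.
Only numpy, scipy, OpenCV 4.12 (cv2) and the standard library are available. Lean on these libraries where they do the work, as an engineer would, in place of code of your own. Each camera call takes 0.05 s, during which the arm holds its last target. There are 200 camera calls.

## Working session

There is one attempt and no reset: what is moved stays moved. The work goes in short steps, Python scripts to look and compute and a shell command to move; the robot and the scene stay as the last step left them, time stands still between calls to the robot, and variables do not carry over. Pictures are saved under pics/ and viewed, at most 10 in all, crops included, and the job is handed in when it is done.

```bash
mkdir -p pics
cat > h.py <<'E'
import numpy as np, cv2
from workcell import bot
def K(c):
    f=c["img"].shape[0]/2/np.tan(np.radians(c["fovy"])/2)
    return np.array([[f,0,c["cx"]],[0,f,c["cy"]],[0,0,1.]])
def ray(c,p):
    u=cv2.undistortPoints(np.array([[p]],float),K(c),np.array(c["dist"],float))[0,0]
    R=np.array(c["R"]);t=np.array(c["t"])
    return -R.T@t, R.T@np.array([u[0],u[1],1.])
def atz(c,p,z):
    o,d=ray(c,p); return o+d*(z-o[2])/d[2]
def tri(a,b):
    A=np.zeros((3,3));v=np.zeros(3)
    for o,d in (a,b):
        d=d/np.linalg.norm(d);P=np.eye(3)-np.outer(d,d);A+=P;v+=P@o
    return np.linalg.solve(A,v)
def proj(c,X):
    return cv2.projectPoints(np.array(X,float).reshape(-1,1,3),cv2.Rodrigues(np.array(c["R"]))[0],np.array(c["t"],float),K(c),np.array(c["dist"],float))[0][:,0]
E
python3 - <<'E'
from h import *
np.set_printoptions(precision=4,suppress=True)
s=bot.camera("scene");t=bot.camera("top")
for n,c in(("scene",s),("top",t)): cv2.imwrite(f"pics/{n}0.png",c["img"][:,:,::-1])
Z=dict(stand=0,axle=.065,pin=.085,flag=.0625,pointer=.0625,spacer=.01,screwdriver=.01,flux=0,mouse=0,tape=0,kit=0,cup=0)
for k,z in Z.items():
    a=bot.landmark_of(k,s);b=bot.landmark_of(k,t)
    for n,c,r in(("s",s,a),("t",t,b)):
        for q in r[:2]: print(k,n,np.round(q["point"]),round(q["score"],2),atz(c,q["point"],z))
    if a and b: print("   tri",tri(ray(s,a[0]["point"]),ray(t,b[0]["point"])))
o=bot.get_obs();print(o["time"],o["ee_pos"],o["tcp_rot"],o["opening"],bot.nose_length)
E
```

```text
stand s [201. 207.] 0.75 [ 0.5784 -0.116   0.    ]
stand s [236. 214.] 0.16 [ 0.6102 -0.0126  0.    ]
stand t [299. 187.] 0.83 [ 0.5821 -0.1001  0.    ]
   tri [ 0.5817 -0.1076  0.0042]
axle s [205. 193.] 0.8 [ 0.574  -0.1002  0.065 ]
pin s [191. 181.] 0.87 [ 0.5446 -0.1377  0.085 ]
pin t [319. 194.] 0.67 [ 0.5521 -0.1493  0.085 ]
pin t [320. 149.] 0.31 [ 0.6844 -0.1526  0.085 ]
   tri [ 0.5511 -0.142   0.0947]
flag s [235. 217.] 0.73 [ 0.6558 -0.0155  0.0625]
flag t [272. 157.] 0.61 [ 0.661  -0.0123  0.0625]
   tri [ 0.6597 -0.0137  0.0689]
pointer s [189. 228.] 0.85 [ 0.6861 -0.1404  0.0625]
pointer t [321. 148.] 0.56 [ 0.6922 -0.1568  0.0625]
   tri [ 0.6902 -0.1472  0.0712]
spacer s [220. 256.] 0.58 [ 0.747  -0.0618  0.01  ]
spacer t [289. 134.] 0.44 [ 0.7437 -0.0678  0.01  ]
spacer t [306. 186.] 0.27 [ 0.5843 -0.1227  0.01  ]
   tri [ 0.7448 -0.0651  0.0059]
screwdriver s [152. 191.] 0.55 [ 0.5198 -0.2666  0.01  ]
screwdriver t [289. 131.] 0.65 [ 0.7512 -0.0655  0.01  ]
screwdriver t [350. 215.] 0.56 [ 0.4988 -0.2579  0.01  ]
   tri [ 0.7014 -0.1183  0.2744]
flux s [271. 216.] 0.78 [0.6205 0.0906 0.    ]
flux t [237. 174.] 0.51 [0.6158 0.0902 0.    ]
   tri [ 0.6167  0.0909 -0.0063]
mouse s [258. 249.] 0.79 [0.7265 0.0447 0.    ]
mouse t [253. 135.] 0.89 [0.7391 0.0441 0.    ]
   tri [0.7349 0.0439 0.0172]
tape s [233. 166.] 0.79 [ 0.4271 -0.0164  0.    ]
tape s [189. 231.] 0.34 [ 0.6601 -0.1488  0.    ]
tape t [271. 236.] 0.51 [ 0.4281 -0.0199  0.    ]
   tri [ 0.4282 -0.0181  0.0014]
kit s [109. 157.] 0.57 [ 0.3663 -0.4302  0.    ]
kit t [405. 262.] 0.57 [ 0.3598 -0.4325  0.    ]
kit t [306. 185.] 0.43 [ 0.588  -0.1243  0.    ]
   tri [ 0.3594 -0.4345 -0.0077]
cup s [395. 176.] 0.65 [0.4917 0.503  0.    ]
cup t [ 98. 208.] 0.6 [0.5   0.513 0.   ]
   tri [0.4983 0.5038 0.0094]
1.3 [ 0.164  -0.525   0.2393] [-179.9997    0.0018   17.3497] 0.08547625575366895 0.008
```

View pics/scene0.png

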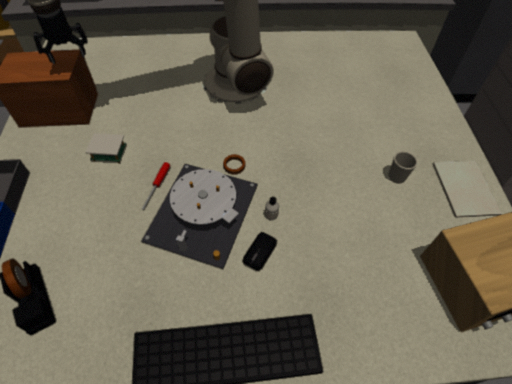

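View pics/top0.png

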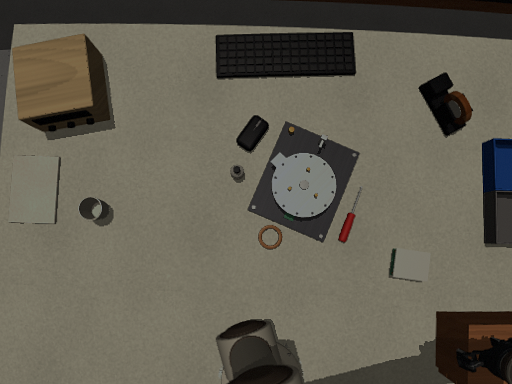

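The scene view shows the wheel at about (203,195), with the flag at (232,215) and the pointer at (182,236). In the top view the wheel is at (304,185), the flag at (277,160) and the pointer at (322,145). Next I'll refine the axle position by fitting the disc rim.

```bash
cat >> h.py <<'E'
from scipy.optimize import least_squares
def axle(c,g=(.576,-.104)):
    # disc rim: first strong bright->dark edge along radial lines
    im=cv2.cvtColor(c["img"],cv2.COLOR_RGB2GRAY).astype(np.float32)
    a=np.radians(np.arange(0,360,3)); r=np.arange(.07,.12,.0005); g=np.array(g)
    for _ in range(4):
        P=np.array([[g[0]+x*np.cos(b),g[1]+x*np.sin(b),.065] for b in a for x in r])
        uv=proj(c,P).astype(np.float32)
        v=cv2.remap(im,uv[:,0].reshape(len(a),-1),uv[:,1].reshape(len(a),-1),cv2.INTER_LINEAR)
        k=4; d=v[:,:-2*k]-v[:,2*k:]; i=d.argmax(1); ok=d.max(1)>25
        rr=r[i+k]; E=np.c_[g[0]+rr*np.cos(a),g[1]+rr*np.sin(a)][ok]
        s=least_squares(lambda x:np.hypot(*(E-x[:2]).T)-.095,g,loss="soft_l1",f_scale=.001)
        g=s.x
    return g,ok.sum(),np.median(abs(s.fun))
E
python3 - <<'E'
from h import *
np.set_printoptions(precision=4,suppress=True)
for n in("scene","top"):
    c=bot.camera(n);g,k,e=axle(c);print(n,g,k,e)
    r=lambda p:(p[:2]-g)
    for th,z in(("pointer",.0625),("flag",.0625),("pin",.085)):
        L=bot.landmark_of(th,c)
        if L:
            d=r(atz(c,L[0]["point"],z));print(th,np.hypot(*d),np.degrees(np.arctan2(d[1],d[0])))
print(bot.get_obs()["time"])
E
```

```text
scene [ 0.58   -0.1063] 110 0.0004897871726768227
pointer 0.11310140323498956 -21.515331739145413
flag 0.12126480613597258 48.33568854572561
pin 0.041693539505327094 -138.65789290253483
top [ 0.5815 -0.1072] 119 0.0005580730331747746
pointer 0.11775958324957489 -22.864692397302967
flag 0.120557715038623 45.65583458576779
pin 0.05256960691003726 -134.72289100978844
1.7
```

```bash
python3 -m inch '[[4,5,0,5],[9,10.5,0,10],[14,16,0,14],[19,21.5,0,18],[24,27,0,18],[29,33,-2,18],[34,38.5,-4,18],[39,44,-6,18]]' 0 30; python3 -m inch '[[1.5,2,-2,0],[3,4,-4,0],[3.2,4,-6,0],[3.2,4,-7,0],[3.2,4,-8,0],[3.2,4,-8,0],[3.2,4,-8,0],[3.2,4,-8,0]]'
python3 - <<'E'
from h import *
c=bot.camera("scene")
x0,y0=130,100
cv2.imwrite("pics/s1.png",cv2.resize(c["img"][y0:y0+170,x0:x0+200,::-1],None,fx=3,fy=3))
o=bot.get_obs();print(o["time"],o["ee_pos"],o["tcp_rot"],o["opening"])
E
```

```text
time: 2.7
ee_pos: [0.4938, -0.1517, 0.2016]
tcp_rot: [179.9, -0.0, 35.4]
wrist_force: [1.0, -1.2, 0.4]
opening: -0.0003
grasp_force: 0.0
time: 3.7
ee_pos: [0.5248, -0.1136, 0.1222]
tcp_rot: [180.0, -0.0, 35.3]
wrist_force: [0.2, -0.5, 0.3]
opening: -0.0003
grasp_force: 0.0
3.75 [ 0.52474282 -0.11362423  0.12217288] [ 1.79960555e+02 -3.38357024e-02  3.53352967e+01] -0.00020448216433293406
```

View pics/s1.png

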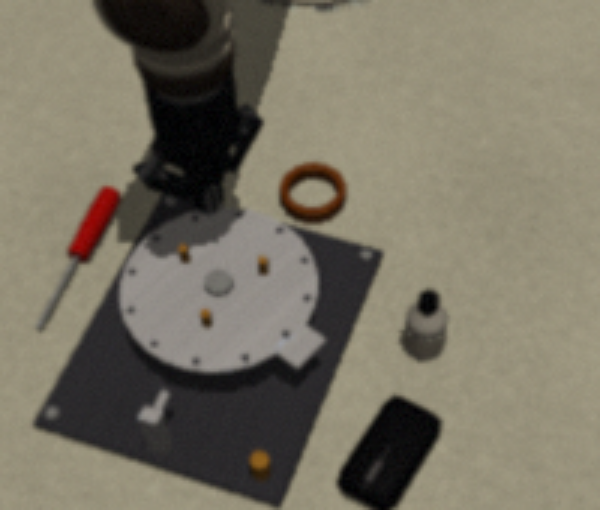

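The wheel, its pins, the flag (crop (300,345)) and the pointer (155,405) agree with the fit, and the shut fingers are hanging over the near side. I'll move to the start beside the 107° pin.

```bash
python3 -m inch '[[2,2.2,0,0],[4,4.5,0,0],[6.1,6.9,0,0],[6.1,6.9,0,0],[6.1,6.9,-2,0],[6.1,6.9,-4.1,0],[6.1,6.9,-4.1,0],[6.1,6.9,-4.1,0]]'
python3 - <<'E'
from h import *
c=bot.camera("scene")
x0,y0=150,130
cv2.imwrite("pics/s2.png",cv2.resize(c["img"][y0:y0+120,x0:x0+130,::-1],None,fx=5,fy=5,interpolation=cv2.INTER_CUBIC))
o=bot.get_obs();print(o["time"],o["ee_pos"],o["wrist_force"])
E
```

```text
time: 4.75
ee_pos: [0.5857, -0.0448, 0.0816]
tcp_rot: [180.0, -0.0, 35.3]
wrist_force: [-0.6, 0.9, 0.2]
opening: 0.0
grasp_force: 0.0
4.8 [ 0.58588814 -0.04477664  0.08184306] [-0.21829316 -0.39806277 -0.07380678]
```

View pics/s2.png

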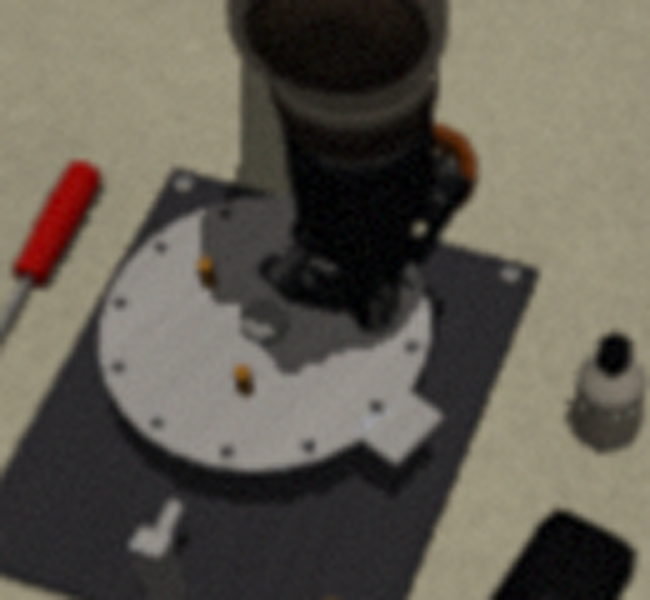

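```bash
python3 -m inch '[[-0.8,-0.6,0,0],[-2.9,-2,0,0],[-5.3,-3.7,0,0],[-7,-4.9,3,0],[-7.6,-5.6,7,0],[-7.6,-5.6,9,0],[-7.6,-5.6,9,0],[-7.6,-5.6,9,0]]'
cat >> h.py <<'E'
G=np.array([.5808,-.1068])
def flagang(c,g=G,ret=False):
    # brightness on the ring outside the disc edge at flag height
    im=cv2.cvtColor(c["img"],cv2.COLOR_RGB2GRAY).astype(np.float32)
    a=np.radians(np.arange(0,360,1.)); v=0
    for r in(.102,.106,.110):
        uv=proj(c,np.c_[g[0]+r*np.cos(a),g[1]+r*np.sin(a),a*0+.065]).astype(np.float32)
        v=v+cv2.remap(im,uv[:,:1],uv[:,1:],cv2.INTER_LINEAR)[:,0]/3
    k=np.ones(21)/21; m=np.convolve(np.r_[v[-10:],v,v[:10]],k,"valid")
    i=int(m.argmax()); w=np.arange(i-20,i+21)
    ww=np.clip(v[w%360]-.5*m[i],0,None)
    return (ww@w/ww.sum())%360, m[i]
E
python3 - <<'E'
from h import *
for i in range(3):
    for n in("scene","top"):
        c=bot.camera(n);t=bot.get_obs()["time"]-.05;print(n,round(t,3),np.round(flagang(c),1))
    cv2.imwrite(f"pics/t3_{i}.png",c["img"][:,:,::-1])
print(axle(bot.camera("scene"),G),bot.get_obs()["ee_pos"])
E
```

```text
time: 5.8
ee_pos: [0.5091, -0.1005, 0.1697]
tcp_rot: [-180.0, 0.0, 35.3]
wrist_force: [0.5, -0.1, -0.4]
opening: -0.0004
grasp_force: 0.0
scene 5.8 [305.7 138.4]
top 5.85 [272.1 117.3]
scene 5.9 [334.8 139.2]
top 5.95 [348.8 122.5]
scene 6.0 [  3.7 140. ]
top 6.05 [ 16.8 128.8]
(array([ 0.5808326 , -0.10599854]), np.int64(119), np.float64(0.0010262704245995319)) [ 0.50939901 -0.10036247  0.17005416]
```

The wheel is spinning freely at about 5 rad/s (290°/s between scene pictures). I'll hover over the brake spot and let it coast.

```bash
Z='x'; python3 -m inch '[[-0.4,0,0,0],[-0.4,0,-3,0],[-0.4,0,-6,0],[-0.4,0,-8,0],[-0.4,0,-8.8,0],[-0.4,0,-8.8,0],[-0.4,0,-8.8,0],[-0.4,0,-8.8,0]]'
for i in 1 2 3; do python3 -m inch '[[0,0,0,0],[0,0,0,0],[0,0,0,0],[0,0,0,0],[0,0,0,0],[0,0,0,0],[0,0,0,0],[0,0,0,0]]' >/dev/null; done
cat > m.py <<'E'
from h import *
for i in range(4):
    c=bot.camera("scene");t=bot.get_obs()["time"]-.05;print(round(t,3),np.round(flagang(c),1))
o=bot.get_obs();print(o["time"],o["ee_pos"],o["wrist_force"])
E
python3 m.py
```

```text
time: 7.15
ee_pos: [0.506, -0.1005, 0.0834]
tcp_rot: [179.9, -0.1, 35.4]
wrist_force: [0.1, -0.6, 0.1]
opening: 0.0004
grasp_force: 0.0
10.15 [249.  137.7]
10.2 [249.1 137.7]
10.25 [248.7 137.3]
10.3 [238.5 138.3]
10.35 [ 0.50554962 -0.10044664  0.08258128] [ 0.44279608  0.56635686 -0.10270108]
```

```bash
cat > m.py <<'E'
from h import *
import sys
np.set_printoptions(linewidth=200)
for i in range(int(sys.argv[1])):
    c=bot.camera("scene");t=bot.get_obs()["time"]-.05
    im=cv2.cvtColor(c["img"],cv2.COLOR_RGB2GRAY).astype(np.float32)
    a=np.radians(np.arange(-100,101,5)); v=0
    for r in(.102,.106,.110):
        uv=proj(c,np.c_[G[0]+r*np.cos(a),G[1]+r*np.sin(a),a*0+.065]).astype(np.float32)
        v=v+cv2.remap(im,uv[:,:1],uv[:,1:],cv2.INTER_LINEAR)[:,0]/3
    print(round(t,3),v.astype(int))
cv2.imwrite("pics/s4.png",cv2.resize(c["img"][130:250,150:280,::-1],None,fx=5,fy=5,interpolation=cv2.INTER_CUBIC))
E
python3 m.py 12
```

```text
10.35 [129 114  92  61  41  42  42  42  42  40  37  36  31  26  24  24  18  21  18  19  19  19  19  20  18  21  22  25  26  31  32  38  41  42  42  41  42  43  42  41  41]
10.4 [131 108  85  53  41  41  42  41  42  40  37  34  31  26  27  21  20  18  18  19  19  20  18  20  20  21  21  25  27  30  34  37  40  42  42  43  41  42  41  42  41]
10.45 [140 141 104  48  23  32  42  41  41  41  37  33  31  26  24  21  20  19  21  18  19  19  19  19  19  19  21  23  26  29  33  38  40  42  43  43  42  42  42  41  41]
10.5 [140 140 141 139  49  19  20  39  42  40  36  36  30  25  23  21  20  18  20  19  18  19  19  19  19  21  21  25  26  30  34  37  40  43  42  42  43  43  42  42  41]
10.55 [130 137 141 140 140 126  24  17  28  40  37  33  32  26  26  22  18  18  19  19  19  18  18  19  20  21  20  22  27  30  33  35  40  43  42  43  43  42  41  41  41]
10.6 [131 119  99 139 140 141 141  87  19  18  32  35  31  25  24  21  20  19  20  19  19  19  18  19  19  21  20  24  28  30  34  37  40  42  43  42  42  41  42  41  42]
10.65 [131 118  92  62  76 140 141 141 139  39  19  22  29  25  25  22 
[... 257 characters left out ...]
1  42  41  41]
10.75 [130 118  93  62  42  43  41  55 140 141 141 142  66  19  22  21  18  20  19  17  19  18  18  19  18  21  21  23  26  30  33  36  40  42  41  41  43  43  43  42  41]
10.8 [131 117  94  61  41  42  41  42  41  94 140 141 141 133  24  20  20  19  21  18  19  20  18  18  19  22  21  24  26  29  34  37  41  42  43  43  42  42  42  43  42]
10.85 [130 118  94  62  42  41  42  41  42  41  40 134 141 141 142  95  18  18  19  19  18  19  18  20  18  19  21  22  27  30  34  37  40  41  42  43  42  41  42  40  41]
10.9 [130 117  93  62  41  42  42  41  42  40  37  35  61 141 142 141 141  33  20  19  19  18  18  20  19  21  20  24  25  31  34  37  40  42  42  42  42  42  42  43  40]
```

View pics/s4.png

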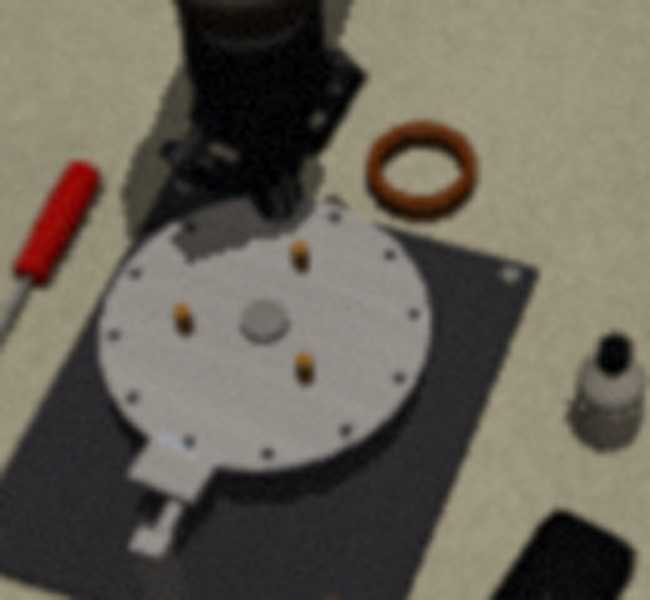

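The picture shows the flag (crop (175,465)) coming up on the pointer (165,520), with the wheel free and the finger hovering. I measure 2.84 rad/s at 10.8 s. By my estimate its last pass of the pointer is at about 18.5 s, at 0.8 rad/s. I'll wait with the fingertip lowered to just above the disc.

```bash
python3 -m inch '[[0,0,-0.3,0],[0,0,-0.5,0],[0,0,-0.5,0],[0,0,-0.5,0],[0,0,-0.5,0],[0,0,-0.5,0],[0,0,-0.5,0],[0,0,-0.5,0]]' | sed -n 1,4p
for i in 1 2 3 4 5; do python3 -m inch '[[0,0,0,0],[0,0,0,0],[0,0,0,0],[0,0,0,0],[0,0,0,0],[0,0,0,0],[0,0,0,0],[0,0,0,0]]' | sed -n '2p;4p'; done
cat >> h.py <<'E'
def flagvis(c):
    im=cv2.cvtColor(c["img"],cv2.COLOR_RGB2GRAY).astype(np.float32)
    a=np.arange(-82,101,.5); b=np.radians(a); v=0
    for r in(.102,.106,.110):
        uv=proj(c,np.c_[G[0]+r*np.cos(b),G[1]+r*np.sin(b),b*0+.065]).astype(np.float32)
        v=v+cv2.remap(im,uv[:,:1],uv[:,1:],cv2.INTER_LINEAR)[:,0]/3
    k=v>90
    return (a[k].mean(),a[k].min(),a[k].max()) if k.sum()>20 else None
E
cat > w.py <<'E'
from h import *
L=[]
for i in range(40):
    c=bot.camera("scene");t=bot.get_obs()["time"]-.05;f=flagvis(c)
    if f and f[1]>-78: L.append((t,f[0]))
    if len(L)>=4: break
print(np.round(L,2))
if L:
    T,A=np.array(L).T; w,_=np.polyfit(T,A,1); print("deg/s",w)
print(t+.05,bot.get_obs()["ee_pos"])
E
python3 w.py
```

```text
time: 11.95
ee_pos: [0.5055, -0.1005, 0.0776]
tcp_rot: [-180.0, 0.0, 35.3]
wrist_force: [-0.0, -0.3, 0.6]
ee_pos: [0.5056, -0.1005, 0.0776]
wrist_force: [-0.6, 0.2, 0.3]
ee_pos: [0.5056, -0.1004, 0.0776]
wrist_force: [0.5, 0.8, -0.1]
ee_pos: [0.5055, -0.1005, 0.0776]
wrist_force: [-0.3, -0.1, 0.3]
ee_pos: [0.5056, -0.1004, 0.0776]
wrist_force: [-0.6, 0.5, -0.0]
ee_pos: [0.5056, -0.1005, 0.0776]
wrist_force: [0.6, 0.2, -0.1]
[[ 17.7  -64.  ]
 [ 17.75 -61.5 ]
 [ 17.8  -58.5 ]
 [ 17.85 -55.75]]
deg/s 55.49999999999943
17.9 [ 0.50554064 -0.10046308  0.07758136]
```

```bash
python3 -m inch '[[0,0,-0.1,0],[0,0,-0.2,0],[0,0,-0.25,0],[0,0,-0.25,0],[0,0,-0.65,0],[0,0,-0.7,0],[0,0,-0.7,0],[0,0,-0.7,0]]'
python3 - <<'E'
from h import *
for i in range(5):
    c=bot.camera("scene");o=bot.get_obs();print(round(o["time"],2),flagvis(c),np.round(o["wrist_force"],1),o["ee_pos"][2])
cv2.imwrite("pics/s5.png",cv2.resize(c["img"][130:250,150:280,::-1],None,fx=5,fy=5,interpolation=cv2.INTER_CUBIC))
E
```

```text
time: 18.9
ee_pos: [0.5059, -0.1006, 0.0729]
tcp_rot: [179.9, -0.1, 35.3]
wrist_force: [-6.7, 1.8, 19.2]
opening: 0.0
grasp_force: 9.6
18.95 (np.float64(-23.25), np.float64(-34.0), np.float64(-12.5)) [-7.3  0.8 18.8] 0.07289365369689764
19.0 (np.float64(-23.25), np.float64(-34.0), np.float64(-12.5)) [-7.5  1.1 18.9] 0.07290428827923211
19.05 (np.float64(-23.25), np.float64(-34.0), np.float64(-12.5)) [-6.8  0.7 18.8] 0.07287951275957136
19.1 (np.float64(-23.25), np.float64(-34.0), np.float64(-12.5)) [-7.5  0.3 18.5] 0.07292676238027804
19.15 (np.float64(-23.25), np.float64(-34.0), np.float64(-12.5)) [-7.4  1.8 19. ] 0.07286357269367824
```

View pics/s5.png

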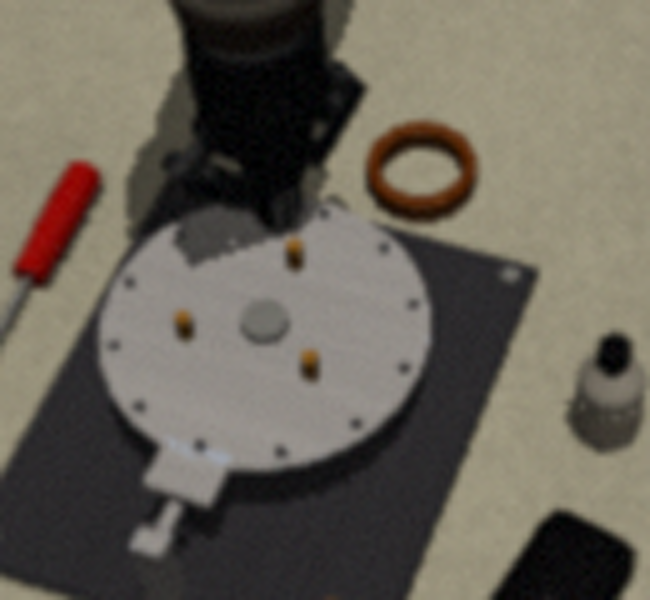

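The wheel has stopped with its flag (crop (185,475)) right against the pointer tip (180,505). It's within about 1° of centre and pressed steadily at 19 N.

```bash
python3 -c "from workcell import bot; print(bot.job_done())"
```

```text
the job is handed in; nothing more can be done
None
```

I flicked the wheel to about 5 rad/s, and it was still turning at 2.8 rad/s more than 5 s later. I then braked it with the flag about 1° off the pointer and handed the job in with the fingertip still pressing.

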